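# Level the riser shelf on the dresser

## Robot

A 6-joint arm with a two-finger parallel gripper is mounted at the origin on the work surface. World frame = base frame: x ahead of the robot, y to its left, z up, the work surface at z = 0. Lengths are in m, angles in rad, forces in N, time in s.
With the tool pointing down it reaches from about 0.35 to 1 m from the base axis. Payload 7.1 kg.
Tool frame: the origin (TCP) lies at the very end of the fingers, on their centre line; the grasp point (between the pads) lies 19 mm behind it; z points along the fingers, y is the line along which they close (so a half turn about z gives the same grasp; the last joint's range is limited). The gripper opens to 85 mm and grips with 20 to 120 N. Pads are 22 mm wide; open, the fingers measure 114 mm over their backs; the gripper's body (76 mm by 85 mm) begins 54 mm behind the grasp point. The pads swing forward as they close: fully open they stand 13 mm farther back than shut.
Start: joints at [1.309, 0.423, 1.63, -0, 1.089, -0.019], TCP at [0.15, 0.607, 0.196] pointing down, gripper open.
Joint ranges: [-3, 3], [-0.9, 2.11], [0.09, 2.58], [-1.31, 4.45], [0.11, 2.69], [-2.54, 2.54]. Speed limits (rad/s): [2.39, 2.39, 3.01, 3.14, 3.14, 3.14].

## Interface

Orientations are given as a unit quaternion [w, x, y, z].
In Python, from station import robot, optics gives the robot as it stands. Calls block until the motion is done:
- robot.move_ptp(position, orientation): joint-space move of the TCP to a pose.
- robot.move_linear(position, frame=None, v=0.15): straight line of the TCP; frame=None keeps the orientation; v is the mean speed in m/s.
- robot.set_joints(angles): joint-space move.
- robot.grip(opening, grasp_force=None): finger opening in m; grasp_force is the grip in N (None keeps the last); returns when the fingers have stopped.
- robot.pause(seconds).
- robot.inverse_kinematics(position, orientation): joint angles nearest the present ones, or None.
- optics.capture(name): name is "scene" or "top" or "wrist"; returns a dict with "pixels" (420x560x3 uint8, blue, green, red), "depth" (420x560 float32, m along the optical axis (not along the pixel's ray), 0 where there is no reading), "fx", "fy", "cx", "cy" (pixels), "xyz" and "attitude" of the camera in the world; the wrist camera has in their place "T_tool_cam" (4x4, takes a point from camera to tool coordinates, whose origin is the TCP and whose axes are the flange's). Camera axes: x right, y down, z forward; pixel columns grow to the right and rows downward; lengths in m; the calibration is good to about 2 mm. A picture is of the moment at which its call begins: read the wrist's pose just before it.
A pose or a line that the arm cannot do raises robot.PlanningError and nothing moves.
- robot.hand_in(): hands the job in; it is judged then, once.
Readings, each from a call of its own:
- robot.current_time_s(): time.
- robot.current_joint_pos(): joint angles.
- robot.current_qd(): joint speeds.
- robot.current_joint_efforts(): joint torques, N m.
- robot.current_position(): TCP position.
- robot.current_orientation(): TCP orientation.
- robot.current_force(): force on the tool from outside, world axes, zero at the start.
- robot.current_torque(): the same for the moment, N m.
- robot.current_gripper_width(): finger opening in m.
- robot.current_grasp_force(): force on a finger pad.
Only numpy, scipy, OpenCV 4.12 (cv2) and the standard library are available. Lean on these libraries where they do the work, as an engineer would, in place of code of your own. Each camera call takes 0.05 s, during which the arm holds its last target. There are 200 camera calls.

## Task

The jar carousel is to stand on the walnut riser shelf and creeps round unless that is level: lay the blue spirit level lengthways on the clear stretch of the shelf, vial up, and let go of it, then turn the black knob of the shelf's levelling foot until the bubble rests between its two lines, and let go of the knob. Finish by pressing the level straight down onto the shelf with the fingertips, with about 10 N and the bubble still between its lines, and keep pressing: the job ends while you hold that press. Leave the votive holder, tin and cufflink tray with the cufflinks where they are.

Things in the scene. Friction and masses are not known exactly. Their poses are not given: they have to be found in the camera images.
- level: blue torpedo spirit level with black end caps, loose, about 0.28 kg, a plain bar 230 mm long (its x axis), 26 mm wide (y), 42 mm high (z). Origin: centre of its underside. It lies on the dresser with its vial up. The yellow-green vial shows in a 62 mm cut-out in the middle of the top edge; for contact the top is flat all along, and the sides may be gripped anywhere
- bubble (a joint): position (m) of the pale 14 mm bubble in the vial along the level's x axis: 0 = centred, positive = towards the level's +x end. The two black lines stand 19.4 mm apart centre to centre (18 mm clear), so the bubble is between them within 2 mm of 0. It runs to the higher end, 1 mm for each milliradian of slope, stops at 19 mm, and takes about 2 s to come to rest
- shelf: dark walnut riser shelf: board 160 mm wide (x), 390 mm long (y), 16 mm thick, top about 75 mm over the dresser. Its +y end stands on an end panel with two fixed bumpers; origin on the dresser midway between them. The levelling foot is 325 mm along -y. The foot end starts 2 to 5 mm too low; across its width the board is always level; the riser does not slide
- shelf_mid (a point): point on the board's top face in the middle of the clear stretch for the level; x across the board, y along it (+y away from the knob), z its normal. From here the board runs 165 mm to its +y end and 225 mm to its -y end; the knob's edge is 165 mm away on the -y side
- foot: levelling foot: rubber pad on the dresser, upright brass spindle, black knob above the board. Pad and knob keep their height while the board climbs the spindle: clockwise from above raises the knob end 1.27 mm per rad (3.9 milliradian of slope per rad), anticlockwise lowers it. Starts 1.8 to 3.8 rad short of level; stiff (0.06 N m), stays as left. Origin: under the pad; turns with the knob
- knob_grip (a point): middle of the round ribbed knob, on the foot's axis, 185 mm along -y from shelf_mid and 94 mm above the dresser: diameter 40 mm, height 24 mm (82 to 106 mm), about 7 to 12 mm clear of the board's top below it; z up, x and y turn with the knob
- votive: blue glass votive holder, a cup 72 mm wide and 65 mm high; origin at the centre of its underside; leave it alone
- tin: round aluminium tin, 75 mm wide and 32 mm high; origin at the centre of its underside; leave it alone
- tray: white ceramic cufflink tray with a pair of brass cufflinks, 110 by 75 by 20 mm; origin at the centre of its underside; leave it alone (a second, empty tray farther out is fixed)
Not all that is in view belongs to the job. There is more than one size of the level; the one meant has the size given above.

How it is judged:
By the outcome, as a careful person would: the job done as asked, in the order asked, and still so for the second after the job is handed in, while the arm keeps its last pose, push and grip.
It also fails if it takes over 72 s, if anything falls off the work surface, if the arm or the gripper's body presses on something with over 40 N, if the wrist force passes 120 N, or if a joint passes its speed limit or range.

## Working session

There is one attempt and no reset: what is moved stays moved. The work goes in short steps, each a Python script; the robot and the scene stay as the last script left them, time stands still between calls to the robot, and variables do not carry over. Pictures are saved under pics/ and viewed, at most 10 in all, crops included, and the job is handed in when it is done.

```bash
mkdir -p pics; ls; cat > h.py <<'E'
import numpy as np, cv2
from scipy.spatial.transform import Rotation as R
from station import robot, optics
def rot(q): return R.from_quat([q[1],q[2],q[3],q[0]]).as_matrix()
def cap(n):
    if n=="wrist":
        p=np.array(robot.current_position());o=rot(robot.current_orientation())
        d=optics.capture(n);T=np.array(d["T_tool_cam"])
        d["R"]=o@T[:3,:3];d["t"]=p+o@T[:3,3]
    else:
        d=optics.capture(n);a=np.array(d["attitude"])
        d["R"]=a if a.shape==(3,3) else rot(a);d["t"]=np.array(d["xyz"])
    return d
def ray(d,u,v,z):
    r=d["R"]@np.array([(u-d["cx"])/d["fx"],(v-d["cy"])/d["fy"],1.]);s=(z-d["t"][2])/r[2]
    return d["t"]+s*r
def cloud(d):
    v,u=np.mgrid[:420,:560];z=d["depth"]
    P=np.stack([(u-d["cx"])/d["fx"]*z,(v-d["cy"])/d["fy"]*z,z],-1)
    return P@d["R"].T+d["t"]
def down(yaw): # tool z down, tool y axis (closing) at angle yaw from world y
    q=(R.from_euler('z',yaw)*R.from_euler('x',np.pi)).as_quat();return [q[3],q[0],q[1],q[2]]
E
python3 - <<'E'
from h import *
d=cap("top");s=cap("scene")
cv2.imwrite("pics/top.png",cv2.resize(d["pixels"],(784,588)));cv2.imwrite("pics/scene.png",s["pixels"])
print(d["t"],d["R"],d["fx"],s["t"],robot.current_orientation(),robot.current_time_s())
E
```

```text
pics
[ 0.35376731 -0.02625744  1.35541806] [[ 0.02857823 -0.99112603  0.12981708]
 [-0.9995748  -0.02908767 -0.00202955]
 [ 0.00578761 -0.12970388 -0.99153588]] 390.5313484953065 [ 1.09102521 -0.60886328  0.8144865 ] [-1.05181279e-04  1.21108004e-01  9.92639070e-01 -7.18569358e-04] 0.1
```

View pics/top.png

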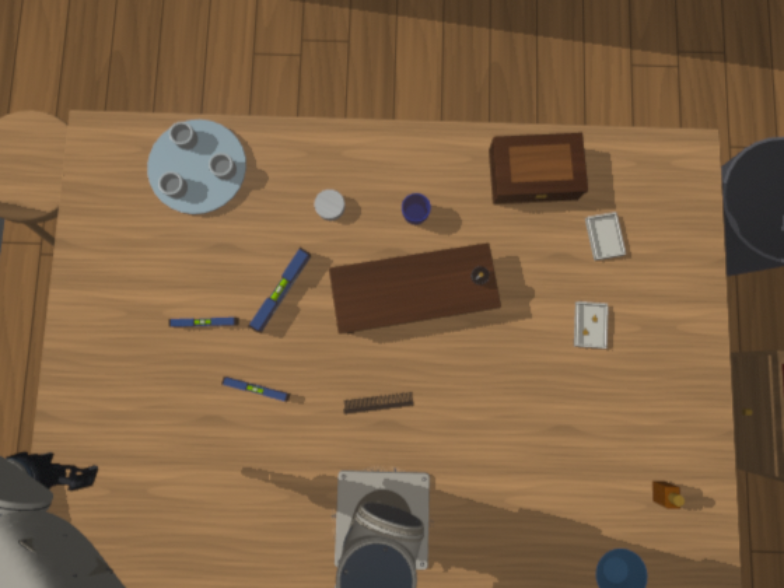

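View pics/scene.png

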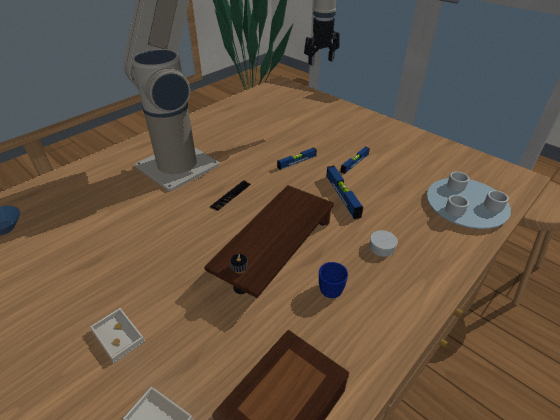

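Top view (784 px wide): three blue levels at (280,290), (203,322) and (256,389). The first is about 91 px long (~230 mm); the other two are about 70 px (~170 mm). The shelf is at (415,288) with the knob at (481,275), the votive at (416,208), the tin at (329,204) and the cufflink tray at (592,325). I choose the level at (280,290) and will measure it.

```bash
python3 - <<'E'
from h import *
d=cap("top");im=d["pixels"];P=cloud(d)
hsv=cv2.cvtColor(im,cv2.COLOR_BGR2HSV)
m=((hsv[...,0]>100)&(hsv[...,0]<130)&(hsv[...,1]>110)&(hsv[...,2]>40)).astype(np.uint8)
n,l,st,c=cv2.connectedComponentsWithStats(cv2.morphologyEx(m,cv2.MORPH_CLOSE,np.ones((9,9))))
for i in range(1,n):
    if st[i,4]<60: continue
    ys,xs=np.where(l==i);r=cv2.minAreaRect(np.stack([xs,ys],1).astype(np.float32))
    b=cv2.boxPoints(r);W=np.array([ray(d,*p,.042)[:2] for p in b])
    e=W[1]-W[0],W[2]-W[1];e=max(e,key=np.linalg.norm)
    print(c[i].round(),W.mean(0).round(3),[round(np.linalg.norm(W[1]-W[0]),3),round(np.linalg.norm(W[2]-W[1]),3)],"yaw",np.arctan2(e[1],e[0]).round(3),"z",np.percentile(P[l==i][:,2],[50,90]).round(3))
# shelf by depth
z=P[...,2];s=((z>.055)&(z<.09)).astype(np.uint8);s[:,:225]=0;s[:160]=0;s[250:]=0;s[:,370:]=0
s=cv2.morphologyEx(s,cv2.MORPH_OPEN,np.ones((5,5)))
n,l,st,c=cv2.connectedComponentsWithStats(s);i=1+np.argmax(st[1:,4])
ys,xs=np.where(l==i);b=cv2.boxPoints(cv2.minAreaRect(np.stack([xs,ys],1).astype(np.float32)))
W=np.array([ray(d,*p,.073)[:2] for p in b]);print("shelf",W.round(3),W.mean(0).round(3),[np.linalg.norm(W[k+1]-W[k]).round(3) for k in (0,1)])
for k in(0,1):
    e=W[k+1]-W[k];print(np.arctan2(e[1],e[0]).round(3))
k=(z>.095)&(z<.125);k[:,:320]=0;k[:180]=0;k[210:]=0;k[:,365:]=0
ys,xs=np.where(k);print("knob px",len(xs),xs.mean(),ys.mean(),ray(d,xs.mean(),ys.mean(),.106).round(3), ray(d,481/1.4,275/1.4,.106).round(3))
E
```

```text
[298. 152.] [ 0.739 -0.066] [np.float64(0.067), np.float64(0.038)] yaw -0.977 z [0.009 0.064]
[210. 189.] [0.598 0.234] [np.float64(0.072), np.float64(0.02)] yaw -0.511 z [0.042 0.046]
[188. 224.] [0.477 0.304] [np.float64(0.072), np.float64(0.019)] yaw -0.532 z [0.042 0.045]
[443. 407.] [-0.083 -0.547] [np.float64(0.106), np.float64(0.079)] yaw -1.544 z [0.013 0.033]
shelf [[ 0.587  0.15 ]
 [ 0.662 -0.236]
 [ 0.503 -0.263]
 [ 0.43   0.118]] [ 0.546 -0.058] [np.float64(0.394), np.float64(0.162)]
-1.378
-2.977
knob px 124 342.43548387096774 196.3548387096774 [ 0.574 -0.208  0.106] [ 0.574 -0.212  0.106]
```

```bash
python3 - <<'E'
from h import *
d=cap("top");c=ray(d,280/1.4,290/1.4,.042);print(c)
for yaw in (-.58,-.58+np.pi,-1.39,-1.39+np.pi):
    for p in ([c[0],c[1],.1],[.54,-.0285,.15],[.573,-.21,.15]):
        q=robot.inverse_kinematics(p,down(yaw));print(round(yaw,2),None if q is None else np.round(q,2))
robot.move_ptp([c[0],c[1],.30],down(-.58))
w=cap("wrist");im=w["pixels"];cv2.imwrite("pics/w1.png",im);np.save("w1.npy",w,allow_pickle=True)
P=cloud(w);print(w["t"],robot.current_time_s())
hsv=cv2.cvtColor(im,cv2.COLOR_BGR2HSV)
z=P[...,2];m=((z>.03)&(z<.055)).astype(np.uint8);m=cv2.morphologyEx(m,cv2.MORPH_OPEN,np.ones((5,5)))
n,l,st,cc=cv2.connectedComponentsWithStats(m)
for i in range(1,n):
    if st[i,4]<300: continue
    ys,xs=np.where(l==i);Q=P[l==i][:,:2].astype(np.float32);r=cv2.minAreaRect(Q);print(cc[i].round(),st[i],r,P[l==i][:,2].mean())
E
```

```text
[0.53427808 0.26551726 0.042     ]
-0.58 None
-0.58 [-0.07  0.36  1.85 -0.    0.93  2.08]
-0.58 [-0.37  0.46  1.7  -0.    0.99  1.78]
2.56 [ 0.44  0.5   1.76  0.    0.88 -0.55]
2.56 [-0.07  0.36  1.85  0.    0.93 -1.07]
2.56 [-0.37  0.46  1.7   0.    0.99 -1.36]
-1.39 None
-1.39 None
-1.39 None
1.75 [ 0.44  0.5   1.76 -0.    0.88  0.26]
1.75 [-0.07  0.36  1.85 -0.    0.93 -0.26]
1.75 [-0.37  0.46  1.7   0.    0.99 -0.55]Traceback (most recent call last):
  File "<stdin>", line 6, in <module>
station.PlanningError: the arm cannot take that pose within its joint ranges
```

```bash
python3 - <<'E'
from h import *
robot.move_ptp([.534,.2655,.30],down(2.56))
w=cap("wrist");im=w["pixels"];cv2.imwrite("pics/w1.png",im)
P=cloud(w);print(w["t"],robot.current_time_s())
z=P[...,2];m=((z>.03)&(z<.055)).astype(np.uint8);m=cv2.morphologyEx(m,cv2.MORPH_OPEN,np.ones((5,5)))
n,l,st,cc=cv2.connectedComponentsWithStats(m)
for i in range(1,n):
    if st[i,4]<300: continue
    Q=P[l==i][:,:2].astype(np.float32);r=cv2.minAreaRect(Q);b=cv2.boxPoints(r)
    e=max(b[1]-b[0],b[2]-b[1],key=np.linalg.norm)
    print(cc[i].round(),st[i],r,"yaw",np.arctan2(e[1],e[0]),P[l==i][:,2].mean())
E
```

```text
[0.46123302 0.31333366 0.47841677] 2.15
[283. 159.] [ 269   78   27  169 2896] ((0.5358833074569702, 0.2694038152694702), (0.026083851233124733, 0.22992931306362152), 59.69874954223633) yaw -0.52885646 0.041883208724823935
[528. 204.] [516 190  32  36 485] ((0.7744213342666626, 0.5361073613166809), (0.025948364287614822, 0.057410649955272675), 33.55032730102539) yaw -0.98523265 0.04242636977232646
[551. 218.] [537 200  23  30 358] ((0.8026493191719055, 0.5527670383453369), (0.020237037912011147, 0.04543711617588997), 28.500247955322266) yaw -1.073372 0.04150786968139819
[467. 269.] [455 258  31  28 381] ((0.8231666088104248, 0.42099034786224365), (0.02459481917321682, 0.056391432881355286), 17.072376251220703) yaw -1.2728281 0.04223372151475252
[546. 276.] [535 263  25  31 424] ((0.9010118842124939, 0.5171534419059753), (0.01964866742491722, 0.05351568013429642), 37.09217834472656) yaw -0.9234148 0.04204146632349748
[485. 286.] [469 271  30  25 363] ((0.8543952107429504, 0.4303692877292633), (0.02203967794775963, 0.04656912758946419), 16.318531036376953) yaw -1.2859836 0.04381824116509775
[300. 315.] [ 278  297   44   38 1327] ((0.756144106388092, 0.157892644405365), (0.07123149186372757, 0.07395319640636444), 58.72618103027344) yaw -0.54583126 0.032664986038724184
[194. 360.] [176 352  35  20 365] ((0.7295818328857422, -0.03872585669159889), (0.0632847398519516, 0.02403712272644043), 36.87506103515625) yaw 0.64359134 0.042813872186192134
```

View pics/w1.png

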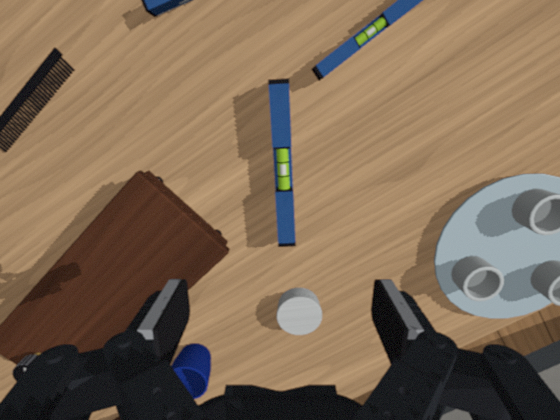

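The crop shows the level at (283,163), 230 x 26 mm with top at 42 mm and a green vial up, so the choice is confirmed. The small level is at (370,30) and the tin at (300,312). Next: grasp and place.

```bash
python3 - <<'E'
from h import *
x,y,a=.536,.2694,2.613
robot.grip(.06,60)
robot.move_ptp([x,y,.09],down(a)); robot.move_linear([x,y,.012],v=.12)
robot.grip(.0,60); print("w",robot.current_gripper_width(),robot.current_grasp_force())
robot.move_linear([x,y,.17],v=.15)
mx,my,b=.540,-.0285,np.pi/2+.18
robot.move_ptp([mx,my,.17],down(b)); print("w",robot.current_gripper_width(),robot.current_time_s())
robot.move_linear([mx,my,.095],v=.1);robot.pause(.2)
f0=np.array(robot.current_force());z=.095
while z>.075:
    z-=.001; robot.move_linear([mx,my,z],v=.02); f=np.array(robot.current_force())-f0
    if f[2]>3: break
print(z,f,robot.current_position(),robot.current_time_s())
E
```

```text
w -0.00017099385782426942 0.0
w 3.3753286870743706e-05 7.1167
0.07499999999999998 [-0.72980616  0.47463463 -0.44038894] [ 0.53995467 -0.02850512  0.07493237] 13.2167
```

The grasp missed, since the fingers closed on nothing. I'll back off and look.

```bash
python3 - <<'E'
from h import *
robot.move_linear([.54,-.0285,.16],v=.2); robot.grip(.06)
robot.move_ptp([.536,.2694,.22],down(2.613))
w=cap("wrist");cv2.imwrite("pics/w2.png",w["pixels"])
P=cloud(w);print(w["t"],robot.current_time_s(),robot.current_position())
z=P[...,2];m=((z>.03)&(z<.055)).astype(np.uint8);m=cv2.morphologyEx(m,cv2.MORPH_OPEN,np.ones((5,5)))
n,l,st,cc=cv2.connectedComponentsWithStats(m)
for i in range(1,n):
    if st[i,4]<1000: continue
    print(cc[i].round(),st[i],cv2.minAreaRect(P[l==i][:,:2].astype(np.float32)))
E
```

```text
[0.46143983 0.31190718 0.39827902] 15.6083 [0.53605983 0.26801697 0.21959845]
[281. 167.] [ 268   72   26  201 4157] ((0.5357754230499268, 0.2692737579345703), (0.026027724146842957, 0.22937725484371185), 59.771060943603516)
[292. 350.] [ 266  329   52   43 1777] ((0.7549995183944702, 0.15837842226028442), (0.07239445298910141, 0.07346151769161224), 58.56566619873047)
```

View pics/w2.png

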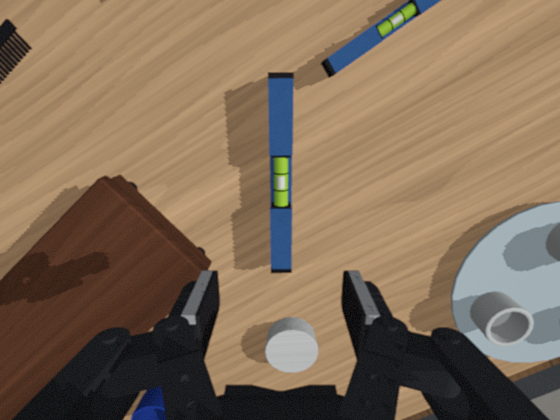

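```bash
python3 - <<'E'
from h import *
p=np.array(robot.current_position());o=rot(robot.current_orientation())
w=cap("wrist");T=np.array(w["T_tool_cam"]);print(T.round(3),w["fx"],w["cx"],w["cy"]);print(o.round(3),p)
c=np.linalg.inv(T)@np.array([0,0,0,1.]);print("tcp px",c[:3],w["cx"]+w["fx"]*c[0]/c[2],w["cy"]+w["fy"]*c[1]/c[2])
P=cloud(w)
for u,v in((208,275),(350,275),(205,290),(352,290),(180,340)): print(u,v,w["depth"][v,u],P[v,u].round(3),(o.T@(P[v,u]-p)).round(3))
print(robot.current_gripper_width(), np.round(robot.current_joint_pos(),3))
E
```

```text
[[-0.001 -0.944 -0.329  0.086]
 [ 1.    -0.001  0.    -0.   ]
 [-0.    -0.329  0.944 -0.179]
 [ 0.     0.     0.     1.   ]] 322.4286605956299 280.0577435564292 214.64889652310043
[[-0.862  0.506 -0.001]
 [ 0.506  0.862 -0.001]
 [ 0.    -0.001 -1.   ]] [0.53605983 0.26801697 0.21959845]
tcp px [0.00023292 0.02263983 0.19711436] 280.43873692500557 251.68186341941575
208 275 0.14538604 [0.509 0.246 0.27 ] [ 0.013 -0.033 -0.05 ]
350 275 0.14719786 [0.542 0.301 0.268] [ 0.012  0.032 -0.049]
205 290 0.13408569 [0.509 0.247 0.282] [ 0.013 -0.031 -0.062]
352 290 0.13489503 [0.541 0.3   0.281] [ 0.012  0.03  -0.062]
180 340 0.10615493 [0.509 0.246 0.312] [ 0.012 -0.033 -0.092]
0.05979171636005065 [ 0.444  0.36   1.667 -0.     1.115 -0.596]
```

```bash
python3 - <<'E'
from h import *
def tip(w,p,o):
    P=(cloud(w)-p)@o; d=w["depth"]
    m=(d>.05)&(d<.23)&(P[...,2]<.02)&(abs(P[...,0])<.03)
    print(robot.current_gripper_width(),"tip z",np.percentile(P[m][:,2],[99.9,99,97]).round(4), "x",np.median(P[m][:,0]))
for g in (None,.026):
    if g is not None: robot.grip(g)
    p=np.array(robot.current_position());o=rot(robot.current_orientation())
    tip(cap("wrist"),p,o)
robot.grip(.06)
print(robot.current_time_s())
E
```

```text
0.06024842011252685 tip z [-0.0425 -0.0482 -0.0551] x 0.012796467506540886
0.026015858222404962 tip z [-0.0393 -0.0453 -0.0543] x 0.01292176846467075
16.6083
```

Depth shows the fingertips ending about 38 mm short of the stated TCP. That also explains why nothing touched the shelf. I'll descend accordingly, watching the force.

```bash
python3 - <<'E'
from h import *
x,y,a=.536,.2694,2.613
robot.move_linear([x,y,.02],v=.25); f0=np.array(robot.current_force())
for z in (.005,-.006,-.016):
    robot.move_linear([x,y,z],v=.05); f=np.array(robot.current_force())-f0; print(z,f.round(1))
    if abs(f[2])>4: break
robot.grip(.0,60); print("w",robot.current_gripper_width(),robot.current_grasp_force(),robot.current_time_s())
E
```

```text
0.005 [0.2 0.5 0.5]
-0.006 [-0.7  0.3 -0.7]
-0.016 [-0.6  0.3 -0. ]
w 0.02490224079871997 60.53338050842285 19.1333
```

```bash
python3 - <<'E'
from h import *
robot.move_linear([.536,.2694,.13],v=.25)
mx,my,b=.540,-.0285,np.pi/2+.18
robot.move_ptp([mx,my,.13],down(b)); print("w",robot.current_gripper_width(),robot.current_time_s())
robot.move_linear([mx,my,.064],v=.12);f0=np.array(robot.current_force());z=.064
while z>.050:
    z-=.0012; robot.move_linear([mx,my,z],v=.03); f=np.array(robot.current_force())-f0
    if f[2]>3: break
print(z,f,robot.current_position(),robot.current_time_s())
if f[2]>3:
    robot.grip(.06); robot.move_linear([mx,my,.13],v=.25)
    w=cap("wrist");cv2.imwrite("pics/w3.png",w["pixels"]);print(robot.current_time_s())
    P=cloud(w)
    z=P[...,2];m=((z>.108)&(z<.124)).astype(np.uint8);m[270:]=0;m=cv2.morphologyEx(m,cv2.MORPH_OPEN,np.ones((5,5)))
    n,l,st,cc=cv2.connectedComponentsWithStats(m)
    for i in range(1,n):
        if st[i,4]>300: print(cc[i].round(),st[i],cv2.minAreaRect(P[l==i][:,:2].astype(np.float32)),P[l==i][:,2].mean())
E
```

```text
w 0.024767886286356122 21.0083
0.057999999999999996 [-1.08514199 -1.47653495  4.60888693] [ 0.54022297 -0.02857079  0.05826214] 22.9583
23.8833
[280. 141.] [ 255   45   50  225 8517] ((0.5310282707214355, 0.015557713806629181), (0.026466719806194305, 0.13925470411777496), 10.152877807617188) 0.11622706047905114
```

View pics/w3.png

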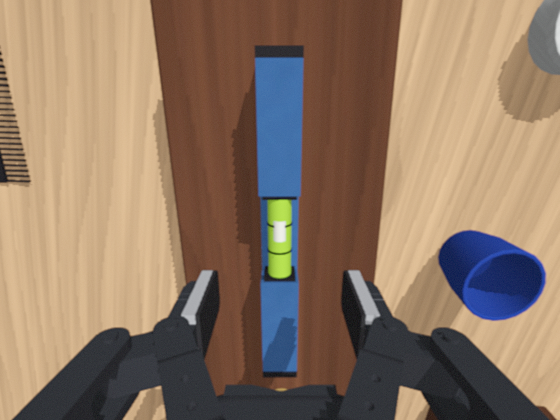

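Level lies centred lengthways on the board, vial up; the bubble (280,232) lies at the upper line (280,226), still running. I'll let it settle and read it from vial colours.

```bash
cat >> h.py <<'E'
def bubble(w):
    im=w["pixels"].astype(int);hsv=cv2.cvtColor(w["pixels"],cv2.COLOR_BGR2HSV)
    g=((hsv[...,0]>28)&(hsv[...,0]<50)&(hsv[...,1]>150)&(hsv[...,2]>90)).astype(np.uint8)
    n,l,st,c=cv2.connectedComponentsWithStats(cv2.morphologyEx(g,cv2.MORPH_CLOSE,np.ones((17,17))))
    i=1+np.argmax(st[1:,4]);x,y,ww,hh,_=st[i]
    uc=int(round(x+ww/2)); s=im[y-2:y+hh+2,uc-2:uc+3].mean(1)
    V=np.arange(y-2,y+hh+2); e=np.array([-np.sin(.18),np.cos(.18)])
    Y=np.array([(ray(w,uc,v,.113)[:2]-[.54,-.0285])@e for v in V])*1e3
    return Y,s,(x,y,ww,hh)
E
python3 - <<'E'
from h import *
robot.pause(1.5);w=cap("wrist");Y,s,b=bubble(w);print(b,robot.current_time_s())
for a,c in zip(Y,s): print(round(a,1),c.astype(int),end=" ")
E
```

```text
(np.int32(269), np.int32(200), np.int32(24), np.int32(80)) 25.4333
28.6 [60 39 37] 27.9 [35 43 41] 27.3 [ 46 135 102] 26.6 [ 70 207 164] 26.0 [ 80 224 181] 25.3 [ 82 225 183] 24.6 [ 80 224 181] 24.0 [ 81 224 181] 23.3 [ 81 224 181] 22.6 [ 81 224 182] 22.0 [ 81 224 181] 21.3 [ 81 223 181] 20.6 [ 81 224 182] 20.0 [ 81 224 182] 19.3 [ 81 224 181] 18.6 [ 81 224 181] 17.9 [ 81 224 181] 17.2 [ 80 223 181] 16.6 [ 79 223 181] 15.9 [ 76 223 180] 15.2 [ 93 223 183] 14.5 [165 225 204] 13.8 [220 232 228] 13.1 [230 236 235] 12.4 [230 236 236] 11.7 [228 236 235] 11.1 [229 237 236] 10.4 [229 236 235] 9.7 [228 236 235] 9.0 [229 236 235] 8.3 [229 236 235] 7.6 [229 236 235] 6.9 [229 236 235] 6.2 [228 236 235] 5.4 [229 236 235] 4.7 [229 236 235] 4.0 [229 236 235] 3.3 [228 236 235] 2.6 [229 236 235] 1.9 [229 236 235] 1.2 [232 236 236] 0.5 [227 235 233] -0.3 [174 228 207] -1.0 [ 98 224 184] -1.7 [ 76 223 180] -2.4 [ 79 223 180] -3.1 [ 80 223 181] -3.9 [ 80 223 181] -4.6 [ 82 224 181] -5.3 [ 79 223 180] -6.1 [ 80 223 181] -6.8 [ 80 223 181] -7.5 [ 80 223 181] -8.3 [ 81 224 181] -9.0 [ 81 225 183] -9.7 [ 73 212 169] -10.5 [ 39 135 100] -11.2 [ 31 121  89] -12.0 [ 73 212 169] -12.7 [ 82 226 184] -13.5 [ 80 224 182] -14.2 [ 81 224 182] -15.0 [ 81 223 181] -15.7 [ 80 223 180] -16.5 [ 80 223 181] -17.2 [ 80 224 181] -18.0 [ 80 223 181] -18.8 [ 79 223 180] -19.5 [ 80 223 181] -20.3 [ 80 223 181] -21.0 [ 81 224 181] -21.8 [ 80 223 181] -22.6 [ 80 223 181] -23.3 [ 82 224 182] -24.1 [ 80 223 180] -24.9 [ 81 223 182] -25.7 [ 80 223 181] -26.4 [ 81 223 181] -27.2 [ 81 225 182] -28.0 [ 80 224 181] -28.8 [ 70 205 163] -29.6 [ 49 138 104] -30.4 [38 53 46] -31.2 [44 34 36]
```

Bubble sits +8.1 mm towards +y, so about 2.08 rad clockwise is needed. Over to the knob.

```bash
python3 - <<'E'
from h import *
robot.grip(.07)
k=np.array([.573,-.2105]); yaw=2.5
robot.move_ptp([*k,.11],down(yaw))
w=cap("wrist");P=cloud(w);m=(P[...,2]>.1)&(P[...,2]<.110)&(np.hypot(P[...,0]-k[0],P[...,1]-k[1])<.035)
ys,xs=np.where(m);(cx,cy),r=cv2.minEnclosingCircle(P[m][:,:2].astype(np.float32));print(len(xs),cx,cy,r,P[m][:,2].mean())
q=robot.current_joint_pos();print(np.round(q,3),robot.current_time_s())
if abs(r-.02)<.004 and np.hypot(cx-k[0],cy-k[1])<.01: k=np.array([cx,cy])
print(k)
f0=np.array(robot.current_force())
robot.move_linear([*k,.065],v=.2);robot.move_linear([*k,.046],v=.06)
print((np.array(robot.current_force())-f0).round(1))
robot.grip(0,40);print(robot.current_gripper_width(),robot.current_grasp_force(),(np.array(robot.current_force())-f0).round(1),robot.current_time_s())
E
```

```text
3142 0.5739595890045166 -0.21134865283966064 0.021136440336704254 0.10623445146986735
[-0.37   0.508  1.721  0.     0.913 -1.299] 26.7333
[ 0.57395959 -0.21134865]
[ 0.   0.  -1.1]
0.03885543490158652 39.966334104537964 [-0.8  1.   3.4] 27.9583
```

```bash
python3 - <<'E'
from h import *
q=list(robot.current_joint_pos());print(np.round(q,3));q[5]+=2.08
robot.set_joints(q);print(robot.current_force(),robot.current_torque(),robot.current_joint_pos()[5],robot.current_time_s())
robot.grip(.07);p=robot.current_position();robot.move_linear([p[0],p[1],.13],v=.2)
robot.move_ptp([.54,-.0285,.15],down(np.pi/2+.18));robot.pause(.8)
w=cap("wrist");cv2.imwrite("pics/w4.png",w["pixels"]);Y,s,b=bubble(w);print(b,robot.current_time_s())
B=s[:,0]; print("bubble",Y[B>140][[0,-1]],"dark",Y[s[:,1]<190].round(1),s[s[:,1]<190][:,1].round())
E
```

```text
[-0.372  0.601  1.742  0.     0.798 -1.301]
[ 7.08985855 -0.50573938 -4.52788947] [ 0.23765114 -1.18047167 -0.01495676] 0.7788545469432957 29.7667
(np.int32(270), np.int32(191), np.int32(22), np.int32(75)) 32.5667
bubble [ 7.25818691 -7.43166189] dark [ 29.3  28.5  27.8   9.5   8.8  -9.8 -10.6 -11.4 -29.4 -30.2 -31.1] [ 31.  65. 160. 113. 130. 152. 107. 189. 123.  47.  37.]
```

View pics/w4.png

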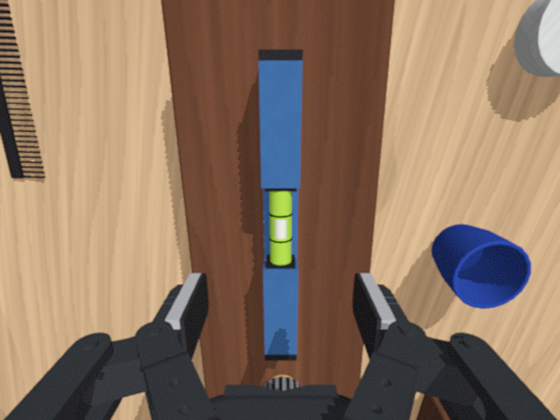

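Bubble (280,229) sits between its lines: offset +0.5 mm. Now press at 45 mm to the knob side of the vial, so that the bubble stays in view.

```bash
python3 - <<'E'
from h import *
robot.grip(0,40)
p=np.array([.54,-.0285])-.045*np.array([-np.sin(.18),np.cos(.18)])
robot.move_linear([*p,.11],v=.15);robot.move_linear([*p,.088],v=.08);robot.pause(.3)
f0=np.array(robot.current_force());z=.088;n=0
while z>.06 and n<50 and robot.current_time_s()<60:
    f=np.array(robot.current_force())-f0
    if f[2]>9: break
    z-=.001 if f[2]<1.0 else .0004; n+=1
    robot.move_linear([*p,z],v=.03)
    if f[2]>=1: robot.pause(.1)
robot.pause(.5)
f=np.array(robot.current_force())-f0;print(z,f.round(2),robot.current_force(),robot.current_position(),robot.current_time_s())
w=cap("wrist");cv2.imwrite("pics/w5.png",w["pixels"]);Y,s,b=bubble(w);B=s[:,0]
print(b,"bubble",Y[B>140][[0,-1]] if (B>140).any() else None,"dark",Y[s[:,1]<190].round(1),s[s[:,1]<190][:,1].round())
E
```

```text
0.0806 [-3.66 -0.28  9.9 ] [-3.30561833  0.84711093  8.99251853] [ 0.54830232 -0.07278114  0.08148232] 38.3583
(np.int32(264), np.int32(132), np.int32(33), np.int32(118)) bubble [ 7.38033857 -7.28073008] dark [ 29.   28.6  28.2  10.2   9.7   9.3  -9.3  -9.8 -10.3 -10.8 -28.9 -29.5
 -30. ] [ 30.  97. 179. 167.  50.  97. 188.  93.  64. 167. 171.  69.  33.]
```

View pics/w5.png

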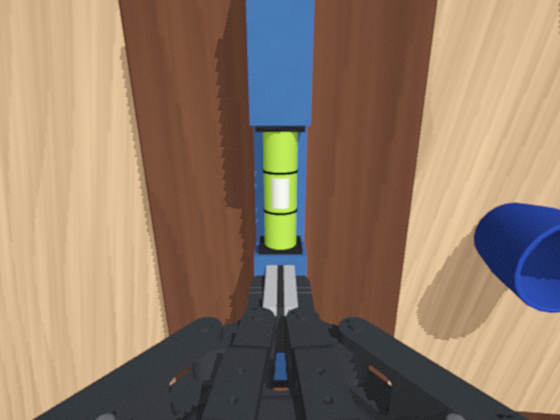

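Bubble (280,192) is mid between its lines at 9.9 N. There is some side force (-3.7 N in x), which I'll ease with a tiny shift before handing in.

```bash
python3 - <<'E'
from h import *
f0=np.array([.35,1.13,-.9])
p=np.array([.54,-.0285])-.045*np.array([-np.sin(.18),np.cos(.18)])
for k in range(4):
    p[0]-=.0003; robot.move_linear([*p,.0806],v=.03); robot.pause(.3)
    f=np.array(robot.current_force())-f0; print(f.round(2))
    if abs(f[0])<1.2: break
robot.pause(.5);f=np.array(robot.current_force())-f0;w=cap("wrist");Y,s,b=bubble(w);B=s[:,0];print(f.round(2),Y[B>140][[0,-1]],robot.current_time_s())
if 8.5<f[2]<11.5 and abs(f[0])<4: print(robot.hand_in())
E
```

```text
[-2.27 -0.7   8.24]
[-0.92 -0.61  8.18]
[-1.62 -1.13  7.61] [ 7.34917582 -7.31331436] 40.0583
```

```bash
python3 - <<'E'
from h import *
f0=np.array([.35,1.13,-.9])
p=np.array([.54,-.0285])-.045*np.array([-np.sin(.18),np.cos(.18)]);p[0]-=.0008;z=.0806
def mean():
    a=[]
    for _ in range(8): robot.pause(.05);a.append(np.array(robot.current_force())-f0)
    return np.mean(a,0)
for k in range(5):
    f=mean();print(f.round(2),z)
    if 9.4<f[2]<10.8: break
    z-=np.clip((10-f[2])/11000,-.0003,.0003); robot.move_linear([*p,z],v=.03)
robot.pause(.3);f=mean();w=cap("wrist");Y,s,b=bubble(w);print(f.round(2),Y[s[:,0]>140][[0,-1]],robot.current_time_s())
if 9<f[2]<11.2 and abs(f[0])<4: print(robot.hand_in())
E
```

```text
[-1.03 -0.61  7.78] 0.0806
[-0.93 -0.6   9.  ] 0.0803983221241233
[-1.2  -0.29  9.94] 0.08030708899910499
[-1.54 -0.46 10.18] [ 7.3659697  -7.29466379] 42.5083
the job is handed in; nothing more can be done
None
```

I handed the job in at 42.5 s. The level is lying lengthways on the shelf with its vial up, the bubble reads within about 0.5 mm of centre, and the knob is released. The fingertips are holding about 10 N on the level; my first grasp closed on nothing because the fingertips end about 38 mm short of the stated TCP, and that attempt moved nothing.

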